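Roll the tack-test roller up to its ready seat

TASK

Get the rolling-tack tester ready for its next test: with the fingertips behind the blue roller, push it along the track and slowly up the ramp, over the black line, until it rests in the seat against the orange stop. Keep the fingers on it all the way up so that it never runs free or rolls back down the slope, and do not lift it. Leave the other things on the bench where they are, and finish with the arm clear of the roller.

Things in the scene. Friction and masses are not known exactly. Their poses are not given: they have to be found in the camera images.
- ramp: ramp of a rolling-tack tester, fixed: grey base plate 350x130 mm, white track, aluminium rails at both sides, orange stop at the top. Origin on the worktop (z = 0) on the track's centre line; x is level and points uphill to the stop, y across, z up. The track's surface is level, 12 mm above the worktop, from x = -200 to -60 mm, then climbs at 8 degrees to the crest at x = 75 mm
- crest (a point): middle of the crest of the track, at the black line: x = 75 mm in the ramp's frame, 31 mm above the worktop. Beyond it the track dips at 8 degrees to the orange stop. The side rails stand 12 mm above the track all along, 96 mm apart inside; a lip across the rear end (x = -200 to -192 mm) stands 8 mm above the track
- stop (a point): middle of the foot of the orange stop's face, where the track ends: x = 128 mm in the ramp's frame, 23.5 mm above the worktop. The stop is 108 mm wide, its top 64 mm above the worktop
- roller_center (a point): centre of the roller: blue cylinder with steel bands, 50 mm in diameter, 90 mm long, 0.25 to 0.5 kg, smooth, loose, lying across the track (its own y axis is the cylinder's axis, about which its frame turns in rolling). It starts on the level part, 75 to 115 mm behind the ramp's origin, and rolls freely: let go on the slope, it runs back down
- roller: the same roller, origin at its centre
- seat (a point): where the roller's centre lies when it rests in the seat against the stop (102.8 mm along the ramp's x axis from its origin, 52.4 mm above the worktop); past the crest the roller runs down the last 28 mm into the seat by itself and stays there
- scanner: white and black barcode reader lying on its side, 67x188x37 mm; loose bystander, origin at the centre of its underside
- bench_timer: white bench timer, 63x66x30 mm; loose bystander, origin at the centre of its underside
- coverglass_box1: small orange and white box, 50x50x20 mm; loose bystander, origin at the centre of its underside
- tape_roll: roll of cream masking tape lying flat, 104x104x24 mm; loose bystander, origin at the centre of its underside
- petri_dish0: clear lidded dish with pink filling, 61x61x16 mm; loose bystander, origin at the centre of its underside
- dye_bottle: small white bottle with a blue cap, 36x36x85 mm; loose bystander, origin at the centre of its underside

How it is judged:
By the outcome, as a careful person would: the job done as asked, in the order asked, and still so for the second after the job is handed in, with the robot touching nothing.
It also fails if it takes over 48 s, if anything falls off the work surface, if the arm or the gripper's body presses on something with over 40 N, if the wrist force passes 120 N, or if a joint passes its speed limit or range.

ROBOT

A 7-joint arm with a two-finger parallel gripper is mounted at the origin on a cart in front of the work surface, level with it; the furniture and walls round the work are solid. World frame = base frame: x ahead of the robot, y to its left, z up, the work surface at z = 0. Lengths are in m, angles in rad, forces in N, time in s.
With the tool pointing down it reaches from about 0.425 to 0.925 m from the base axis. Payload 6.8 kg.
Tool frame: the origin (TCP) lies between the finger pads; the fingertips stand 14 mm ahead of it and the grasp point (between the pads) lies 5 mm behind it; z points along the fingers, y is the direction in which the jaws open and shut (so a half turn about z gives the same grasp; the last joint's range is limited). The gripper opens to 85 mm and grips with 20 to 120 N. Pads are 22 mm wide; open, the fingers measure 114 mm over their backs; the gripper's body (76 mm by 85 mm) begins 54 mm behind the grasp point. The pads swing forward as they close: fully open they stand 13 mm farther back than shut.
Start: joints at [-0.108, 0.477, 0.022, 1.555, -0.011, 1.109, -0.083], TCP at [0.675, 0, 0.245] pointing down, gripper open.
Joint ranges: [-2.96, 2.96], [-0.34, 2.1], [-1.41, 1.46], [0.24, 2.44], [-1.37, 4.51], [0.17, 1.92], [-2.96, 2.96]. Speed limits (rad/s): [2.39, 2.39, 3.14, 3.14, 3.14, 3.14, 3.14].

INTERFACE

Orientations are given as a unit quaternion [w, x, y, z].
In Python, from station import bot gives the robot as it stands.
- The arm moves only by the shell command python3 -m crank 'ROWS' [FORCE]. ROWS is JSON, a list of rows, each a list of 3 entries, a list of its own where there are three numbers: the shift along the tool's x, y, z in m, then the turn, a rotation vector about the tool's x, y, z in degrees, then the finger opening in m, from 0 to 0.0854. A call has 1 to 10 rows; each row shifts and turns the commanded pose from where the row before left it, along the tool's axes as they then stand; what a row does not reach is not made up. A row lasts 1/8 s, in which the tool goes at most 62.5 mm and 10.7 degrees, less where a joint would pass 70% of its speed; a pose out of reach is approached as far as the arm can. A call is refused whole if a number of a shift passes 0.0625 or a number of a turn 10.7, either way. A call with a gripper value outside its range is refused whole. The fingers move at their own pace and stop on an object; FORCE is the grip in N (left out, the last holds). Time passes only in rows, so rows that do not move let the fingers close. It gives the time, the measured TCP pose, the force and the opening at its end, in the units of the state.
- bot.get_obs(): the state, without advancing time (a new reading comes with each control period).
- bot.read_camera(name): name is "scene" or "side" or "wrist"; returns (picture, depth): 420x560x3 uint8, red, green, blue; 420x560 float32, m along the optical axis (not along the pixel's ray), 0 where there is no reading.
- bot.calibration(name): a dict with "fx", "fy", "cx", "cy" (pixels), "extrinsics" (4x4, takes a point from camera to world coordinates). Camera axes: x right, y down, z forward; pixel columns grow to the right and rows downward; lengths in m; the calibration is good to about 2 mm. The wrist camera is an equidistant fisheye: a pixel r from the principal point sees the ray r / f radians off the axis. A picture is of the moment at which its call begins: read the wrist's pose just before it. calibration takes no time and is no camera call; for the wrist camera it gives the pose at the moment of the call.
- bot.hand_in(): hands the job in, once; it reports no verdict.
The state is a dict: "t": time; "q": joint angles; "joint_vel": joint speeds; "joint_torque": joint torques, N m; "eef_pos": TCP position; "tool_rot": TCP orientation; "contact_force": force on the tool from outside, world axes, zero at the start; "torque": the same for the moment, N m; "gripper_width": opening from 0.0 (shut) to 1.0 (fully open).
Only numpy, scipy, OpenCV 4.12 (cv2) and the standard library are available. Lean on these libraries where they do the work, as an engineer would, in place of code of your own. Each camera call takes 0.05 s, during which the arm holds its last target.

## Working session

There is one attempt and no reset: what is moved stays moved. The work goes in short steps, Python scripts to look and compute and a shell command to move; the robot and the scene stay as the last step left them, time stands still between calls to the robot, and variables do not carry over. Pictures are saved under pics/ and viewed, and the job is handed in when it is done.

```bash
mkdir -p pics; ls; python3 - <<'E'
from station import bot
import cv2,numpy as np
o=bot.get_obs();print(o)
for n in ["scene","side"]:
    p,d=bot.read_camera(n);cv2.imwrite(f"pics/{n}0.png",p[:,:,::-1]);np.save(f"pics/{n}0.npy",d)
    np.save(f"pics/{n}0rgb.npy",p)
    c=bot.calibration(n);print(n,c)
E
```

```text
pics
{'t': 0.0, 'q': array([-0.1080968 ,  0.47778567,  0.02231746,  1.55643883, -0.01152231,
        1.10927568, -0.0830814 ]), 'joint_vel': array([-0.00028922,  0.00109113,  0.00089252, -0.00176352, -0.0004195 ,
       -0.00046133,  0.00056232]), 'joint_torque': array([-5.45967814e-04, -5.96443820e+01,  1.60769675e+00, -2.81194621e+01,
        1.24063640e-02,  9.39900521e-03,  2.20753498e-05]), 'eef_pos': array([6.74446228e-01, 6.00760465e-06, 2.44340245e-01]), 'tool_rot': array([-5.92475252e-04,  7.07089896e-01,  7.07123106e-01, -6.64230079e-04]), 'contact_force': array([0.62750321, 0.17130701, 0.16443274]), 'torque': array([0.0239931 , 0.0042161 , 0.04832344]), 'gripper_width': 1.0015326938979525}
scene {'fx': 381.59356909628525, 'fy': 381.59356909628525, 'cx': 273.9479341941311, 'cy': 209.81293868109577, 'extrinsics': array([[-0.03934016,  0.81626608, -0.57633501,  1.23167005],
       [ 0.99913939,  0.02454541, -0.03343667, -0.01602771],
       [-0.01314684, -0.57715441, -0.81652921,  0.95050415],
       [ 0.        ,  0.        ,  0.        ,  1.        ]])}
side {'fx': 478.9899208643742, 'fy': 478.9899208643742, 'cx': 283.69422437740747, 'cy': 210.55519576621487, 'extrinsics': array([[ 0.95824866, -0.13777822,  0.25055273,  0.19293562],
       [-0.28482968, -0.38293113,  0.87876948, -1.49729272],
       [-0.02513085, -0.91344453, -0.40618657,  0.75047343],
       [ 0.        ,  0.        ,  0.        ,  1.        ]])}
```

View pics/scene0.png

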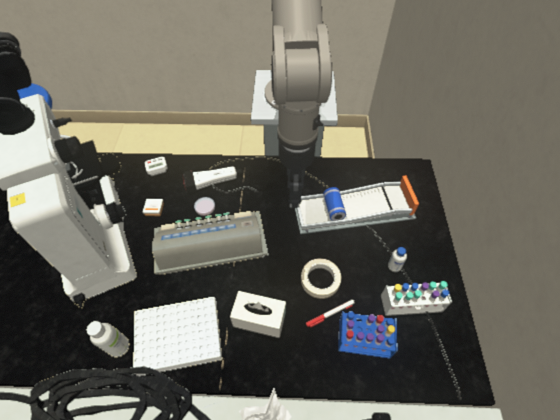

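View pics/side0.png

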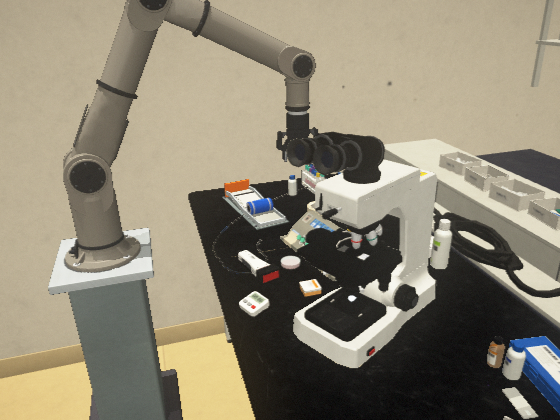

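Scene view: the ramp spans about (298–415, 180–230), the roller is near (335,204) and the orange stop near (410,195). Uphill is roughly world +y. I'll enlarge it.

```bash
python3 - <<'E'
import cv2,numpy as np
p=np.load("pics/scene0rgb.npy")[165:245,285:430]
cv2.imwrite("pics/crop0.png",cv2.resize(p[:,:,::-1],None,fx=5.5,fy=5.5,interpolation=cv2.INTER_CUBIC))
E
```

```text
(no output)
```

View pics/crop0.png

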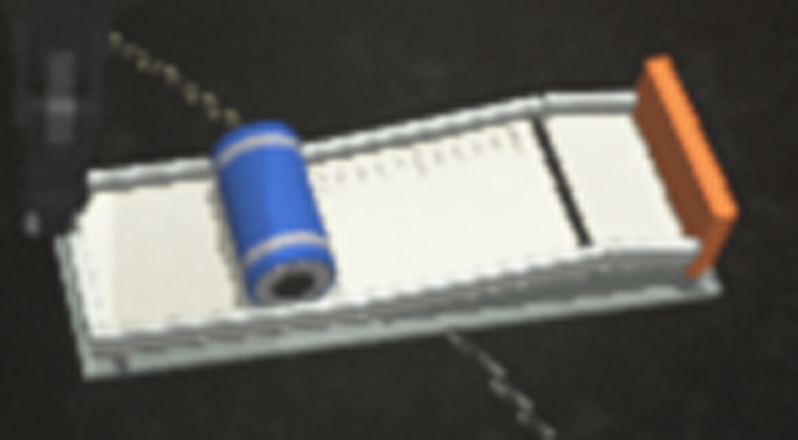

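```bash
cat > h.py <<'E'
import numpy as np
from station import bot
def ray(n,u,v,z,c=None):
    c=c or bot.calibration(n);T=c["extrinsics"]
    d=T[:3,:3]@np.array([(u-c["cx"])/c["fx"],(v-c["cy"])/c["fy"],1]);o=T[:3,3]
    return o+d*(z-o[2])/d[2]
def cloud(n,D):
    c=bot.calibration(n);T=c["extrinsics"];v,u=np.indices(D.shape)
    P=np.stack([(u-c["cx"])/c["fx"]*D,(v-c["cy"])/c["fy"]*D,D],-1)
    return P@T[:3,:3].T+T[:3,3]
E
python3 - <<'E'
from h import *
from scipy.optimize import least_squares
f=lambda x,y:(285+(x+.5)/5.5-.5,165+(y+.5)/5.5-.5)
pts=[((537,120),(75,48,31)),((587,243),(75,-48,31)),((85,380),(-200,-65,0)),((720,297),(150,-65,0)),((108,195),(-192,48,20))]
for p,m in pts[:2]: print(m,ray("scene",*f(*p),m[2]/1e3))
D=np.load("pics/scene0.npy");R=np.load("pics/scene0rgb.npy").astype(int);P=cloud("scene",D)
b=(R[...,2]>1.8*R[...,0])&(R[...,2]>90)&(D>0);b[:,:300]=0;b[:,370:]=0;b[:180]=0;b[235:]=0
Q=P[b];print(len(Q),Q.min(0),Q.max(0),Q.mean(0))
# fit cylinder r=25: axis z=0.037
def res(a):
    d=np.array([np.cos(a[2]),np.sin(a[2]),0]);w=Q-[a[0],a[1],.037];w=w-np.outer(w@d,d);return np.linalg.norm(w,axis=1)-.025
s=least_squares(lambda a:np.r_[res(a),(a[0]-Q[:,0].mean())*.1],[Q[:,0].mean(),Q[:,1].mean(),0],loss="soft_l1",f_scale=.002);print("cyl",s.x,np.degrees(s.x[2]),np.abs(res(s.x)).mean())
d=np.array([np.cos(s.x[2]),np.sin(s.x[2]),0]);t=(Q-[s.x[0],s.x[1],0])@d;print(np.percentile(t,[0,2,98,100]))
# ramp
o=(R[...,0]>180)&(R[...,2]<110)&(D>0);o[:,:390]=0;o[:,425:]=0;o[:170]=0;o[225:]=0
S=P[o];print("stop",len(S),S.min(0),S.max(0),np.median(S,0))
top=S[S[:,2]>.058];print("top",len(top),top.mean(0)); l=np.polyfit(top[:,0],top[:,1],1);print("stop dir slope",l,np.degrees(np.arctan(l[0])))
# track points white z test
w=(R.min(-1)>190)&(D>0);w[:,:296]=0;w[:,422:]=0;w[:178]=0;w[232:]=0
W=P[w];W=W[(W[:,2]>-.01)&(W[:,2]<.05)];print("white",len(W),W.min(0),W.max(0))
# projection fit of ramp pose
c=bot.calibration("scene");T=c["extrinsics"]
def proj(X):
    q=(X-T[:3,3])@T[:3,:3];return q[:,:2]/q[:,2:]*c["fx"]+[c["cx"],c["cy"]]
M=np.array([m for _,m in pts])/1e3;U=np.array([f(*p) for p,_ in pts])
def mk(a,M): return np.c_[a[0]+np.cos(a[2])*M[:,0]-np.sin(a[2])*M[:,1],a[1]+np.sin(a[2])*M[:,0]+np.cos(a[2])*M[:,1],M[:,2]]
s2=least_squares(lambda a:(proj(mk(a,M))-U).ravel(),[.6,.15,1.57]);print("ramp",s2.x,np.degrees(s2.x[2]));print((proj(mk(s2.x,M))-U).round(1))
e=s2.x;r=np.array([s.x[0],s.x[1]])-e[:2];print("roller in ramp",np.cos(e[2])*r[0]+np.sin(e[2])*r[1],-np.sin(e[2])*r[0]+np.cos(e[2])*r[1])
E
```

```text
(75, 48, 31) [0.48473581 0.27518355 0.031     ]
(75, -48, 31) [0.56852609 0.29138425 0.031     ]
313 [0.46711252 0.09407637 0.00116108] [0.60826672 0.14800559 0.06494917] [0.56168722 0.11884852 0.05637966]
cyl [0.56168803 0.12368954 0.1823264 ] 10.446533123897721 0.0014208803496115368
[-0.09033834 -0.04777427  0.04171303  0.04337563]
stop 117 [ 0.41537056  0.33018148 -0.00224318] [0.5702387  0.38621044 0.06861832] [0.51846039 0.34590353 0.06316233]
top 107 [0.5201877  0.34464271 0.06342672]
stop dir slope [0.18712665 0.24730173] 10.598989226401873
white 2205 [0.46938355 0.01751373 0.00626262] [0.63001144 0.3446494  0.04438705]
ramp [0.54217619 0.21396662 1.75851526] 100.75550256116634
[[ 1.  -0.9]
 [ 2.1  1.9]
 [ 1.7 -0.1]
 [ 1.5 -0.5]
 [-6.6 -1.5]]
roller in ramp -0.09233240330913649 -0.002321696704870233
```

Everything agrees: ramp yaw is about 100.6° and its origin about (0.546, 0.210). The roller sits at ramp x ≈ −88 mm, and its axis lies within 0.2° of square to the track. I'll turn the tool so its x axis points uphill and move over the spot behind the roller, staying high, with the fingers at 45 mm.

```bash
python3 -m crank '[[[0,0,0],[0,0,-5.3],0.045],[[0,0,0],[0,0,-5.3],0.045],[[0.023,-0.022,0.02],[0,0,0],0.045],[[0.023,-0.022,0.03],[0,0,0],0.045],[[0.023,-0.022,0.03],[0,0,0],0.045],[[0.023,-0.022,0.03],[0,0,0],0.045],[[0,0,0.02],[0,0,0],0.045],[[0,0,0],[0,0,0],0.045],[[0,0,0],[0,0,0],0.045]]' 20
python3 - <<'E'
from h import *
import cv2
o=bot.get_obs();print(o["t"],o["eef_pos"],o["tool_rot"],o["contact_force"],o["gripper_width"])
p,d=bot.read_camera("scene");np.save("pics/s1.npy",d);np.save("pics/s1rgb.npy",p)
cv2.imwrite("pics/s1.png",cv2.resize(p[120:250,250:430,::-1],None,fx=4.4,fy=4.4,interpolation=cv2.INTER_CUBIC))
c=bot.calibration("wrist");p,d=bot.read_camera("wrist");cv2.imwrite("pics/w1.png",p[:,:,::-1]);np.save("pics/w1.npy",d);print(c)
E
```

```text
t: 1.23
eef_pos: [0.5724, 0.074, 0.116]
tool_rot: [0.0, 0.639, 0.769, 0.0]
contact_force: [0.5, -0.4, 0.8]
gripper_width: 0.531
1.225 [0.57235708 0.07396003 0.11595193] [3.83806355e-04 6.39017643e-01 7.69191914e-01 3.22516283e-04] [ 0.50654321 -0.40339269  0.8443941 ] 0.5306835107535033
{'fx': 325.19226210127806, 'fy': 325.19226210127806, 'cx': 281.4820389607461, 'cy': 206.82320288871543, 'extrinsics': array([[ 0.98336785,  0.17509647,  0.04825874,  0.56150735],
       [ 0.18161886, -0.9501922 , -0.25327726,  0.13798789],
       [ 0.00150713,  0.25782941, -0.96618928,  0.24483711],
       [ 0.        ,  0.        ,  0.        ,  1.        ]])}
```

View pics/s1.png

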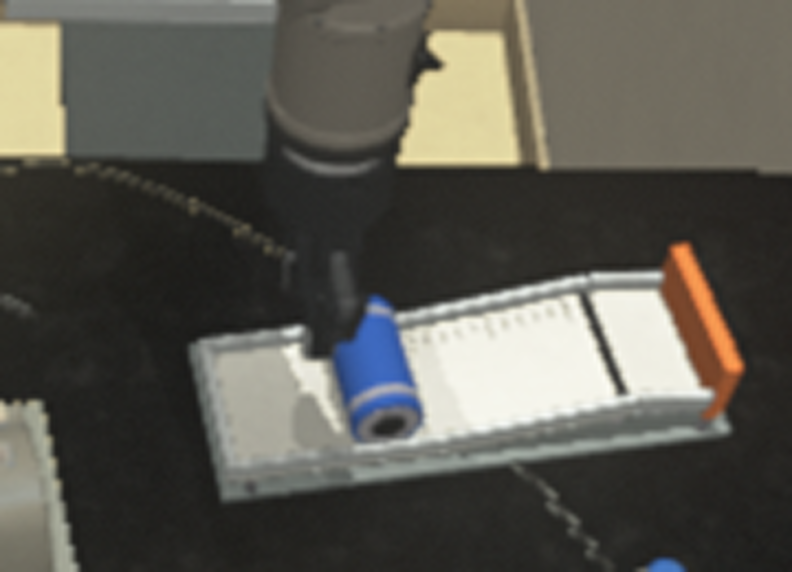

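View pics/w1.png

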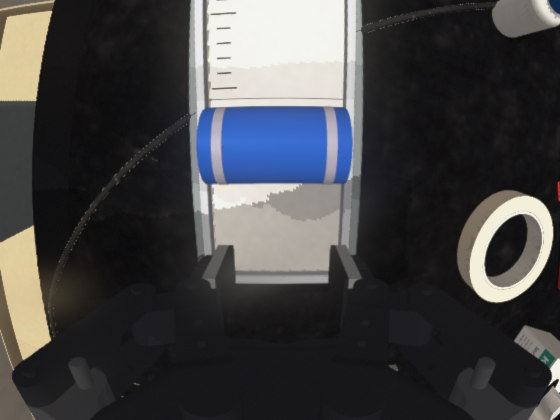

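Wrist view: the roller (198–352, 105–185) is square to the fingers, whose tips are at about (225,250) and (340,250). Next is the real fingertip height and the roller's position.

```bash
python3 - <<'E'
from h import *
import cv2
c={'f':325.19226,'cx':281.482,'cy':206.823}
T=np.array([[ 0.98336785,  0.17509647,  0.04825874,  0.56150735],[ 0.18161886, -0.9501922 , -0.25327726,  0.13798789],[ 0.00150713,  0.25782941, -0.96618928,  0.24483711]])
D=np.load("pics/w1.npy");v,u=np.indices(D.shape);x=(u-c['cx'])/c['f'];y=(v-c['cy'])/c['f'];r=np.hypot(x,y)+1e-9
P=np.stack([x/r*np.tan(r)*D,y/r*np.tan(r)*D,D],-1)@T[:,:3].T+T[:,3]
a=np.radians(100.6);R=np.array([[np.cos(a),-np.sin(a)],[np.sin(a),np.cos(a)]])
F=P.copy();F[...,:2]=(P[...,:2]-[.5457,.2103])@R
for n,b in {"L":(205,240,245,290),"R":(325,362,245,290)}.items():
    q=F[b[2]:b[3],b[0]:b[1]].reshape(-1,3);q=q[(q[:,2]>.05)&(q[:,2]<.2)];print(n,len(q),q.min(0),q.max(0),np.percentile(q[:,2],[1,5,50]))
p=cv2.imread("pics/w1.png").astype(int);b=(p[...,0]>1.8*p[...,2])&(p[...,0]>90)&(D>0);b[:90]=0;b[200:]=0;b[:,:185]=0;b[:,365:]=0
q=F[b];print("roller",len(q),q.min(0),q.max(0),"top",q[q[:,2]>q[:,2].max()-.002].mean(0))
print("track z/rails row 230",F[230,[195,205,215,275,335,347,355]].round(4))
print("stop etc",F[60,275],F[90,275],F[5,275])
E
```

```text
L 1237 [-0.14987482  0.01976699  0.10318425] [-0.12645441  0.03193799  0.15235014] [0.10548548 0.10873069 0.12608367]
R 1333 [-0.15008139 -0.03773548  0.10338388] [-0.12655475 -0.02437897  0.15204003] [0.10597312 0.10880816 0.12651754]
roller 9761 [-0.11155332 -0.04255626  0.00537704] [-0.0640507   0.06119595  0.06382012] top [-0.08845694  0.00237985  0.06221737]
track z/rails row 230 [[-0.1569  0.0666  0.0051]
 [-0.1503  0.0536  0.0239]
 [-0.1542  0.0485  0.0127]
 [-0.1541  0.0025  0.0125]
 [-0.155  -0.0435  0.0109]
 [-0.1507 -0.0502  0.0234]
 [-0.157  -0.0606  0.0056]]
stop etc [-0.02968588  0.00181327  0.01549791] [-0.05105787  0.0019064   0.01294491] [0.01021497 0.00169256 0.021108  ]
```

Measured: the tips are 12.5 mm ahead of the TCP, the roller centre is at x = −88.5 mm with its top at 62 mm as expected, and the gap behind it is 13 mm. I'll descend behind it with a 4 mm sideways correction.

```bash
python3 -m crank '[[[0,-0.004,0.02],[0,0,0],0.045],[[0,0,0.03],[0,0,0],0.045],[[0,0,0.02],[0,0,0],0.045],[[0,0,0.0115],[0,0,0],0.045],[[0,0,0],[0,0,0],0.045],[[0.002,0,0],[0,0,0],0.045],[[0.002,0,0],[0,0,0],0.045],[[0.002,0,0],[0,0,0],0.045]]'
cat > look.py <<'E'
import sys
from h import *
import cv2
n=sys.argv[1]
o=bot.get_obs();c=bot.calibration("wrist");p,D=bot.read_camera("wrist");cv2.imwrite(f"pics/{n}.png",p[:,:,::-1])
T=c["extrinsics"];v,u=np.indices(D.shape);x=(u-c['cx'])/c['fx'];y=(v-c['cy'])/c['fx'];r=np.hypot(x,y)+1e-9
P=np.stack([x/r*np.tan(r)*D,y/r*np.tan(r)*D,D],-1)@T[:3,:3].T+T[:3,3]
a=np.radians(100.6);R=np.array([[np.cos(a),-np.sin(a)],[np.sin(a),np.cos(a)]])
F=P.copy();F[...,:2]=(P[...,:2]-[.5457,.2103])@R
p=p.astype(int);b=(p[...,2]>1.8*p[...,0])&(p[...,2]>90)&(D>0)&(np.abs(F[...,1])<.05)&(np.abs(F[...,0])<.15)&(F[...,2]<.1)
q=F[b];m=q[:,2]>q[:,2].max()-.0015;t=q[m]
print("roller top",t.mean(0).round(4),"slope deg",np.degrees(np.arctan(np.polyfit(t[:,1],t[:,0],1)[0])).round(1),"x range",np.percentile(q[:,0],[1,99]).round(4),"y",np.percentile(q[:,1],[.5,99.5]).round(4),"z",np.percentile(q[:,2],[99]))
e=o["eef_pos"];print("t",o["t"],"tcp ramp",((e[:2]-[.5457,.2103])@R).round(4),"tip z",round(e[2]-.0125,4),"F",o["contact_force"].round(2),"quat",o["tool_rot"].round(3))
E
python3 look.py w2
```

```text
t: 2.33
eef_pos: [0.5669, 0.0797, 0.0344]
tool_rot: [0.0, 0.639, 0.769, 0.0]
contact_force: [0.1, 0.1, -0.6]
gripper_width: 0.528
roller top [-0.088   0.0016  0.0625] slope deg 0.2 x range [-0.1094 -0.0646] y [-0.042  0.046] z [0.06261184]
t 2.325 tcp ramp [-0.1322  0.0032] tip z 0.0219 F [ 0.09  0.06 -0.56] quat [0.    0.639 0.769 0.   ]
```

View pics/w2.png

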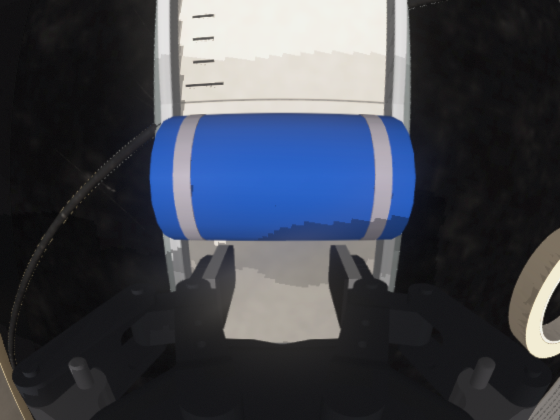

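The fingers are 7 mm behind the roller, inside the rails and square to it. Now a creeping approach.

```bash
python3 -m crank '[[[0.001,0,0],[0,0,0],0.045],[[0.001,0,0],[0,0,0],0.045],[[0.001,0,0],[0,0,0],0.045],[[0.001,0,0],[0,0,0],0.045],[[0.001,0,0],[0,0,0],0.045],[[0.001,0,0],[0,0,0],0.045],[[0.001,0,0],[0,0,0],0.045],[[0.001,0,0],[0,0,0],0.045],[[0.001,0,0],[0,0,0],0.045],[[0.001,0,0],[0,0,0],0.045]]'
python3 -m crank '[[[0.001,0,0],[0,0,0],0.045],[[0.001,0,0],[0,0,0],0.045],[[0.0015,0,0],[0,0,0],0.045],[[0.0015,0,0],[0,0,0],0.045],[[0.0015,0,0],[0,0,0],0.045],[[0.002,0,0],[0,0,0],0.045],[[0.002,0,0],[0,0,0],0.045],[[0.002,0,0],[0,0,0],0.045],[[0.002,0,0],[0,0,0],0.045],[[0.002,0,0],[0,0,0],0.045]]'
python3 look.py w3
```

```text
t: 3.62
eef_pos: [0.5647, 0.0892, 0.0338]
tool_rot: [0.0, 0.639, 0.769, -0.0]
contact_force: [0.3, -0.8, -0.2]
gripper_width: 0.525
t: 4.88
eef_pos: [0.5617, 0.1056, 0.0338]
tool_rot: [-0.0, 0.639, 0.769, 0.0]
contact_force: [0.6, 0.4, -0.3]
gripper_width: 0.528
roller top [-0.0696  0.0019  0.0625] slope deg 0.3 x range [-0.0899 -0.0457] y [-0.042  0.046] z [0.06262652]
t 4.875 tcp ramp [-0.1058  0.0036] tip z 0.0213 F [ 0.63  0.39 -0.3 ] quat [-0.     0.639  0.769  0.   ]
```

The roller is in contact (36 mm between centres) and still square. Slope starts at x_c ≈ −62 mm, so I'll climb along 8° from there.

```bash
python3 -m crank '[[[0.002,0,0],[0,0,0],0.045],[[0.002,0,0],[0,0,0],0.045],[[0.002,0,0],[0,0,0],0.045],[[0.002,0,-0.0003],[0,0,0],0.045],[[0.002,0,-0.0003],[0,0,0],0.045],[[0.002,0,-0.0003],[0,0,0],0.045],[[0.002,0,-0.0003],[0,0,0],0.045],[[0.002,0,-0.0003],[0,0,0],0.045],[[0.002,0,-0.0003],[0,0,0],0.045],[[0.002,0,-0.0003],[0,0,0],0.045]]'
python3 -m crank '[[[0.002,0,-0.0003],[0,0,0],0.045],[[0.002,0,-0.0003],[0,0,0],0.045],[[0.002,0,-0.0003],[0,0,0],0.045],[[0.002,0,-0.0003],[0,0,0],0.045],[[0.002,0,-0.0003],[0,0,0],0.045],[[0.002,0,-0.0003],[0,0,0],0.045],[[0.002,0,-0.0003],[0,0,0],0.045],[[0.002,0,-0.0003],[0,0,0],0.045],[[0.002,0,-0.0003],[0,0,0],0.045],[[0.002,0,-0.0003],[0,0,0],0.045]]'
python3 look.py w4
```

```text
t: 6.18
eef_pos: [0.558, 0.1251, 0.0359]
tool_rot: [0.0, 0.639, 0.769, 0.0]
contact_force: [-0.5, -2.0, 2.0]
gripper_width: 0.521
t: 7.42
eef_pos: [0.5543, 0.1449, 0.0389]
tool_rot: [-0.0, 0.639, 0.769, -0.0]
contact_force: [0.1, -3.0, 1.1]
gripper_width: 0.528
roller top [-0.0292  0.0018  0.0667] slope deg 0.1 x range [-0.0493 -0.006 ] y [-0.0419  0.0461] z [0.06662921]
t 7.425 tcp ramp [-0.0659  0.0036] tip z 0.0264 F [ 0.12 -2.98  1.14] quat [-0.     0.639  0.769 -0.   ]
```

View pics/w4.png

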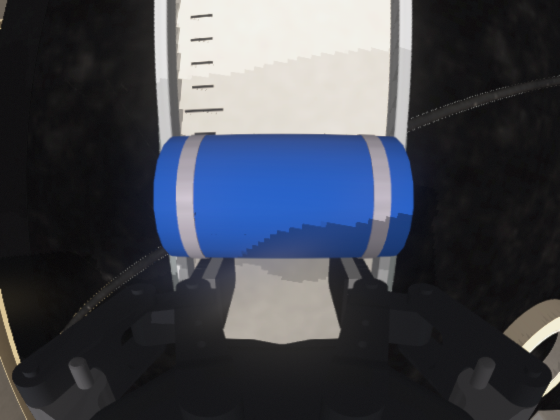

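The roller is riding the slope against both fingers, square, at about 3 N. Continuing.

```bash
python3 -m crank '[[[0.002,0,-0.0003],[0,0,0],0.045],[[0.002,0,-0.0003],[0,0,0],0.045],[[0.002,0,-0.0003],[0,0,0],0.045],[[0.002,0,-0.0003],[0,0,0],0.045],[[0.002,0,-0.0003],[0,0,0],0.045],[[0.002,0,-0.0003],[0,0,0],0.045],[[0.002,0,-0.0003],[0,0,0],0.045],[[0.002,0,-0.0003],[0,0,0],0.045],[[0.002,0,-0.0003],[0,0,0],0.045],[[0.002,0,-0.0003],[0,0,0],0.045]]'
python3 -m crank '[[[0.002,0,-0.0003],[0,0,0],0.045],[[0.002,0,-0.0003],[0,0,0],0.045],[[0.002,0,-0.0003],[0,0,0],0.045],[[0.002,0,-0.0003],[0,0,0],0.045],[[0.002,0,-0.0003],[0,0,0],0.045],[[0.002,0,-0.0003],[0,0,0],0.045],[[0.002,0,-0.0003],[0,0,0],0.045],[[0.002,0,-0.0003],[0,0,0],0.045],[[0.002,0,-0.0003],[0,0,0],0.045],[[0.002,0,-0.0003],[0,0,0],0.045]]'
python3 look.py w5
python3 -m crank '[[[0.002,0,-0.0003],[0,0,0],0.045],[[0.002,0,-0.0003],[0,0,0],0.045],[[0.002,0,-0.0003],[0,0,0],0.045],[[0.002,0,-0.0003],[0,0,0],0.045],[[0.002,0,-0.0003],[0,0,0],0.045],[[0.002,0,-0.0003],[0,0,0],0.045],[[0.002,0,-0.0003],[0,0,0],0.045],[[0.002,0,-0.0003],[0,0,0],0.045],[[0.002,0,-0.0003],[0,0,0],0.045],[[0.002,0,-0.0003],[0,0,0],0.045]]'
python3 look.py w6
```

```text
t: 8.72
eef_pos: [0.5506, 0.1646, 0.0419]
tool_rot: [-0.0, 0.639, 0.769, 0.0]
contact_force: [0.4, -3.5, 2.4]
gripper_width: 0.526
t: 9.98
eef_pos: [0.5469, 0.1842, 0.0449]
tool_rot: [-0.0, 0.639, 0.769, -0.0]
contact_force: [-0.0, -2.7, 1.4]
gripper_width: 0.527
roller top [0.0103 0.0023 0.0721] slope deg 0.2 x range [-0.0105  0.0341] y [-0.0419  0.046 ] z [0.07223588]
t 9.975 tcp ramp [-0.0259  0.0036] tip z 0.0324 F [-0.   -2.74  1.4 ] quat [-0.     0.639  0.769 -0.   ]
t: 11.28
eef_pos: [0.5433, 0.2039, 0.0479]
tool_rot: [0.0, 0.639, 0.769, 0.0]
contact_force: [1.7, -2.7, 1.9]
gripper_width: 0.527
roller top [0.0306 0.0028 0.0749] slope deg -0.1 x range [0.0104 0.0539] y [-0.0418  0.0461] z [0.07505437]
t 11.275 tcp ramp [-0.0058  0.0036] tip z 0.0354 F [ 1.66 -2.73  1.85] quat [0.    0.639 0.769 0.   ]
```

View pics/w6.png

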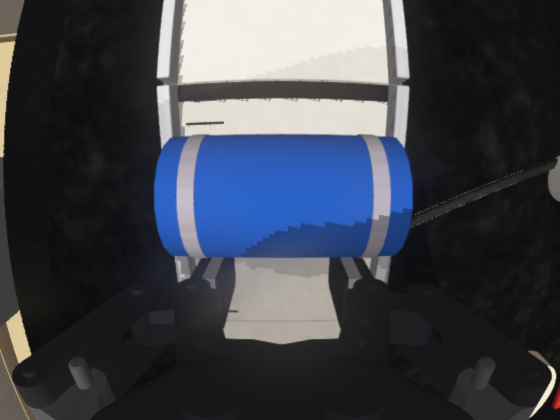

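The black line is ahead at row 90; the roller centre is at x = 31 mm, in contact and square. Two more steps bring it to the crest, then I'll creep over.

```bash
python3 -m crank '[[[0.002,0,-0.0003],[0,0,0],0.045],[[0.002,0,-0.0003],[0,0,0],0.045],[[0.002,0,-0.0003],[0,0,0],0.045],[[0.002,0,-0.0003],[0,0,0],0.045],[[0.002,0,-0.0003],[0,0,0],0.045],[[0.002,0,-0.0003],[0,0,0],0.045],[[0.002,0,-0.0003],[0,0,0],0.045],[[0.002,0,-0.0003],[0,0,0],0.045],[[0.002,0,-0.0003],[0,0,0],0.045],[[0.002,0,-0.0003],[0,0,0],0.045]]'
python3 -m crank '[[[0.002,0,-0.0003],[0,0,0],0.045],[[0.002,0,-0.0003],[0,0,0],0.045],[[0.002,0,-0.0003],[0,0,0],0.045],[[0.002,0,-0.0003],[0,0,0],0.045],[[0.002,0,-0.0002],[0,0,0],0.045],[[0.002,0,0],[0,0,0],0.045],[[0.0015,0,0],[0,0,0],0.045],[[0.0015,0,0],[0,0,0],0.045],[[0.001,0,0],[0,0,0],0.045],[[0.001,0,0],[0,0,0],0.045]]'
python3 look.py w7
python3 -m crank '[[[0.001,0,0],[0,0,0],0.045],[[0.001,0,0],[0,0,0],0.045],[[0.001,0,0],[0,0,0],0.045],[[0.001,0,0],[0,0,0],0.045],[[0.001,0,0],[0,0,0],0.045],[[0.001,0,0],[0,0,0],0.045],[[0.001,0,0],[0,0,0],0.045],[[0.001,0,0],[0,0,0],0.045],[[0.001,0,0],[0,0,0],0.045],[[0.001,0,0],[0,0,0],0.045]]'
python3 look.py w8
```

```text
t: 12.58
eef_pos: [0.5396, 0.2235, 0.0509]
tool_rot: [-0.0, 0.639, 0.769, 0.0]
contact_force: [0.5, -1.8, 2.3]
gripper_width: 0.528
t: 13.82
eef_pos: [0.5365, 0.2401, 0.0523]
tool_rot: [0.0, 0.639, 0.769, -0.0]
contact_force: [0.7, -2.6, 1.7]
gripper_width: 0.53
roller top [0.0675 0.0017 0.08  ] slope deg -0.1 x range [0.0475 0.0909] y [-0.0419  0.0461] z [0.08016733]
t 13.825 tcp ramp [0.031  0.0036] tip z 0.0398 F [ 0.66 -2.61  1.74] quat [ 0.     0.639  0.769 -0.   ]
t: 15.12
eef_pos: [0.5345, 0.2505, 0.0523]
tool_rot: [-0.0, 0.639, 0.77, 0.0]
contact_force: [0.6, -0.9, -0.2]
gripper_width: 0.528
roller top [0.0775 0.0013 0.0816] slope deg 0.0 x range [0.0573 0.1015] y [-0.042  0.046] z [0.08151727]
t 15.125 tcp ramp [0.0416 0.0036] tip z 0.0398 F [ 0.61 -0.91 -0.21] quat [-0.     0.639  0.77   0.   ]
```

View pics/w8.png

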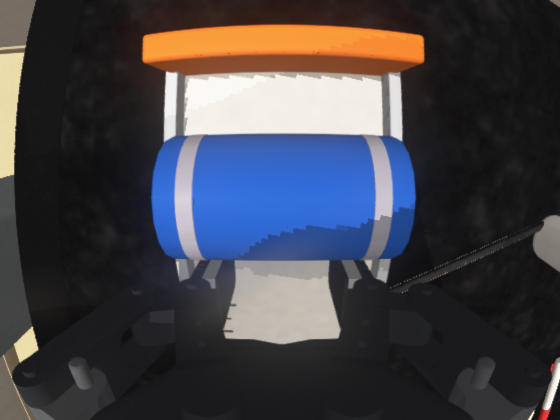

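The roller is right at the crest (x = 77.5 mm, top 81.5 mm) and the push force has vanished. I'll keep creeping so it tips into the dip with the fingers close behind.

```bash
python3 -m crank '[[[0.001,0,0],[0,0,0],0.045],[[0.001,0,0],[0,0,0],0.045],[[0.001,0,0],[0,0,0],0.045],[[0.001,0,0],[0,0,0],0.045],[[0.001,0,0],[0,0,0],0.045],[[0.001,0,0],[0,0,0],0.045],[[0.001,0,0],[0,0,0],0.045],[[0.001,0,0],[0,0,0],0.045],[[0.001,0,0],[0,0,0],0.045],[[0.001,0,0],[0,0,0],0.045]]'
python3 look.py w9
```

```text
t: 16.42
eef_pos: [0.5328, 0.2598, 0.0523]
tool_rot: [0.0, 0.639, 0.769, 0.0]
contact_force: [0.1, 0.4, 1.0]
gripper_width: 0.526
roller top [0.1069 0.0011 0.0782] slope deg -0.3 x range [0.0837 0.1298] y [-0.0419  0.046 ] z [0.07799666]
t 16.425 tcp ramp [0.0511 0.0036] tip z 0.0398 F [0.13 0.37 0.99] quat [0.    0.639 0.769 0.   ]
```

View pics/w9.png

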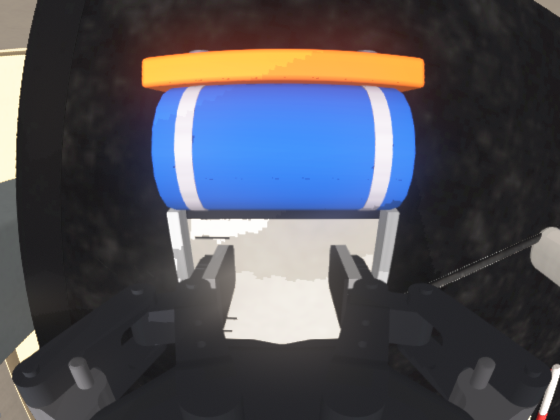

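The roller sits against the orange stop (top at 78 mm against 77.4 expected), and the fingers are 15 mm behind it. I'll wait briefly, back off, and rise.

```bash
python3 -m crank '[[[0,0,0],[0,0,0],0.045],[[0,0,0],[0,0,0],0.045],[[-0.01,0,-0.002],[0,0,0],0.045],[[-0.015,0,-0.01],[0,0,0],0.045],[[-0.01,0,-0.025],[0,0,0],0.045],[[0,0,-0.03],[0,0,0],0.045],[[0,0,-0.03],[0,0,0],0.045],[[-0.02,0,-0.03],[0,0,0],0.045],[[0,0,0],[0,0,0],0.045],[[0,0,0],[0,0,0],0.045]]'
python3 look.py w10
python3 - <<'E'
from h import *
import cv2
p,d=bot.read_camera("scene");cv2.imwrite("pics/s2.png",p[:,:,::-1])
a=np.load("pics/scene0rgb.npy").astype(int);df=np.abs(p.astype(int)-a).max(-1)>60
cv2.imwrite("pics/diff.png",(df*255).astype(np.uint8))
print(bot.get_obs()["contact_force"])
E
```

```text
t: 17.73
eef_pos: [0.5427, 0.205, 0.1793]
tool_rot: [-0.0, 0.639, 0.769, -0.0]
contact_force: [-0.3, 0.4, -0.7]
gripper_width: 0.528
roller top [0.1062 0.0037 0.0781] slope deg 0.1 x range [0.0822 0.1278] y [-0.042   0.0459] z [0.07815434]
t 17.725 tcp ramp [-0.0047  0.0039] tip z 0.1668 F [-0.27  0.37 -0.73] quat [-0.     0.639  0.769 -0.   ]
[ 0.13271213 -0.50883218 -0.40335257]
```

View pics/s2.png

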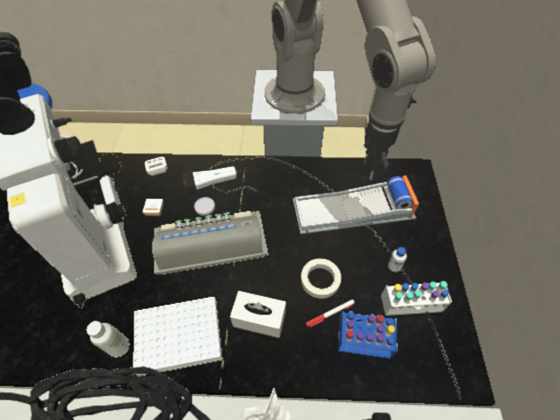

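View pics/diff.png

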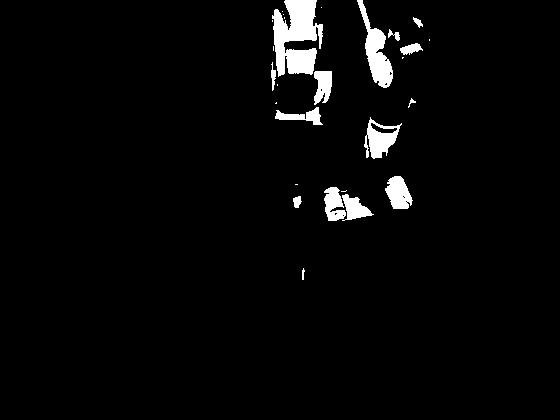

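The roller (400,193) is seated against the stop with the arm well clear. Only the arm, the roller and their shadows changed. One speck at the tape roll's edge, (303,273), also differs; the arm never came near it. Handing in.

```bash
python3 -c "
from station import bot
print(bot.hand_in())"
```

```text
the job is handed in; nothing more can be done
None
```

The roller is resting in the seat against the orange stop, and I handed the job in at about 17.8 s, well inside the 48 s limit. Both fingertips (45 mm apart) pushed it along the level and up the slope at about 16 mm/s. I slowed to 8 mm/s over the black line, and it rolled the last stretch into the seat by itself.

- **On the way up:** every measurement showed the roller against the fingers and square to within 0.3°. The pushing force read about 3 to 4 N.
- **At the end:** the roller's top measured 78.1 mm against 77.4 mm expected. Its position along the ramp measured 106 mm against 102.8 mm nominal, a difference within my error in locating the ramp. It stayed put after the arm left. The fingers finished about 17 cm above the worktop, with contact force near zero.
- **Other things on the bench:** the before-and-after pictures show only the arm, the roller and shadows changed, apart from a small speck at the edge of the tape roll. I took that for a shadow or edge effect, since the arm never went near it, but did not check it further.

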